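# Clamp the loose end of a spice tray

## Task

The loose end panel of the wooden spice tray has fresh glue on it, and tray and panel lie between the open jaws of the one-hand bar clamp on the counter. Pump the clamp's trigger against its pistol grip until the jaws have pushed the panel tight against the tray and hold it firmly, but do not overtighten so that the tray is crushed, and do not shove the far jaw along by hand. Finish while still holding the trigger squeezed so that the pressure stays on the glue joint, and leave the glue bottle, the jar and the tin where they stand.

Things in the scene. Friction and masses are not known exactly. Their poses are not given: they have to be found in the camera images.
- clamp_bar: steel bar (20 x 8 mm, 348 mm long, saw teeth of 6 mm pitch on one edge) of a black and orange one-hand bar clamp, 0.8 kg in all, loose, lying on its side on the counter, 38 mm thick. Origin: on the counter under the bar, at the root of the far jaw. z up; y along the bar, out past the far jaw; x the way both jaws stick out (100 mm). Pistol grip and trigger stick out to -x. The bar's tail stop is at y = -330 mm
- grip_unit: pistol-grip unit with the near jaw, 38 mm thick; slides along the bar. Origin: on the counter under the bar; axes as clamp_bar. Its near jaw's orange pad face is 46 mm to +y of this origin, 55 to 102 mm out from the bar. A light brake of about 5 N keeps it in place on the bar, which is too little pressure for the glue joint once the trigger is let go
- clamp_grip (a point): where to take hold: midway over pistol grip and released trigger (51 mm over both outer faces along y), 58 mm to -x from the bar, 19 mm up; axes as clamp_bar. Pistol grip: black, parallel to x, 20 mm wide, z 4 to 34 mm, 27 to 118 mm from the bar, outer face 26 mm to -y of this point. One finger outside it and one outside the trigger, closing along y, squeeze the trigger
- trigger_face (a point): outer (+y) face of the orange trigger, 58 mm from the bar, 19 mm up; moves with it. The trigger is 12 mm thick, z 6 to 32 mm, from the body to 100 mm out from the bar. Released, it leans 0.26 rad away from the grip and this face is 26 mm to +y of clamp_grip; fully squeezed it is parallel to the grip and 6 mm to +y (32 mm over both outer faces)
- clamp_trigger (a joint): trigger angle: 0 released, 0.26 rad fully squeezed; a return spring (2 to 2.5 N at the finger) opens it once the finger draws back. Each full squeeze draws the jaws together by one 6 mm tooth (the first one perhaps less); they stay while the trigger opens again. Once they bite, a 20 N squeeze stalls at 0.19 to 0.25 rad with some 22 N on the work; squeezed home there, it presses 36 to 39 N: too much
- far_jaw: black far jaw, fixed on the bar's end, reaching 100 mm from the bar; origin as clamp_bar
- far_pad: soft orange pad on the far jaw, 45 mm (x), 16 mm thick, 34 mm high, facing the near jaw. It yields by 1 mm for each 16 N, up to 6 mm. Origin: foot of its back face, 78 mm to +x from the bar
- pad_face (a point): middle of the pressing face of the far pad, 19 mm up, 78 mm to +x from the bar; axes as clamp_bar
- tray_center (a point): pine spice tray, open on top, 100 mm wide (x), 130 mm long (y), 55 mm high, walls 10 mm, 0.4 kg, loose on the counter. This point: middle of its length, width and height. Its +y end is open, to be closed by the panel; its -y end faces the near jaw. The end faces are 65 mm from this point. More than 34 N on its ends would crush it
- panel_center (a point): loose end panel, darker wood, 100 mm wide (x), 16 mm thick (y), 55 mm high, 0.09 kg, standing a few mm off the tray's open end. This point: its middle. Home against the tray it stands 73 mm to +y from the tray's centre
- end_panel: the same panel; origin at the middle of its underside
- tray: the same tray; origin at the middle of its underside
- glue_center (a point): white glue bottle with yellow label and orange cap, 56 mm across, 170 mm high; its centre. Leave it
- jar_center (a point): jar with red lid, 72 mm across, 100 mm high; its centre. Leave it
- tin_center (a point): tin with green label, 74 mm across, 80 mm high; its centre. Leave it
Not all that is in view belongs to the job. Of the things that look like the end_panel, the smaller one is meant.

How it is judged:
By the outcome, as a careful person would: the job done as asked, in the order asked, and still so for the second after the job is handed in, while the arm keeps its last pose, push and grip.
It also fails if it takes over 51 s, if anything falls off the work surface, if the arm or the gripper's body presses on something with over 40 N, if the wrist force passes 120 N, or if a joint passes its speed limit or range.

## Robot

A 6-joint arm with a two-finger parallel gripper is mounted at the origin on the work surface. World frame = base frame: x ahead of the robot, y to its left, z up, the work surface at z = 0. Lengths are in mm, angles in degrees, forces in N, time in s.
With the tool pointing down it reaches from about 325 to 750 mm from the base axis. Payload 7.6 kg.
Tool frame: the origin (TCP) lies midway between the tips of the shut fingers; the grasp point (between the pads) lies 19 mm behind it (grasp_offset is the z of the grasp point in the tool frame, in mm); z points along the fingers, y is the line along which they close (so a half turn about z gives the same grasp; the last joint's range is limited). The gripper opens to 85 mm and grips with 20 to 120 N. Pads are 22 mm wide; open, the fingers measure 114 mm over their backs; the gripper's body (76 mm by 85 mm) begins 54 mm behind the grasp point. The pads swing forward as they close: fully open they stand 13 mm farther back than shut.
Start: joints at [-73.7, 2.991, 80.254, -0, 96.75, -4.028], TCP at [182.412, -492.313, 231.323] pointing down, gripper open.
Joint ranges: [-166.34, 166.34], [-52.06, 124.39], [6.96, 135.62], [-60.46, 240.46], [14.63, 156.25], [-167.68, 167.68]. Speed limits (degrees/s): [147.25, 147.25, 172.46, 180, 180, 180].

## Interface

Orientations are given as [roll, pitch, yaw] about the fixed x, y, z axes, in that order (R = Rz(yaw) Ry(pitch) Rx(roll)).
In Python, from bench import get_state, grab_frame, get_calibration, close_job, grasp_offset gives the robot as it stands.
- The arm moves only by the shell command python3 -m jog 'ROWS'. ROWS is JSON, a list of rows, each an object of numbers: "x", "y", "z": the shift along the tool's x, y, z in mm; "wx", "wy", "wz": the turn, a rotation vector about the tool's x, y, z in degrees; "claw": the finger opening in mm, from 0 to 85.4. A call has 1 to 12 rows; each row is the pose to reach, as a shift and turn from the pose commanded when the call began, along the tool's axes at that moment; what a row does not reach only later rows make up. A row lasts 1/10 s, in which the tool goes at most 50 mm and 8.59 degrees, less where a joint would pass 70% of its speed; a pose out of reach is approached as far as the arm can. A call with a gripper value outside its range is refused whole. The fingers move at their own pace and stop on an object; the grip force is fixed at half the most. Time passes only in rows, so rows that repeat a pose let the fingers close. It gives the time, the measured TCP pose, the force, the opening and the grip force at its end, in the units of the state.
- get_state(): the state, without advancing time (a new reading comes with each control period).
- grab_frame(name): name is "scene" or "top" or "wrist"; returns the picture (400x640x3 uint8, red, green, blue); there is no depth.
- get_calibration(name): a dict with "camera_matrix" (3x3 intrinsics, pixels), "rvec" (rotation vector, rad) and "tvec" (3), from world to camera coordinates, as OpenCV has them; the wrist camera has in their place "mount" (4x4, takes a point from camera to tool coordinates, whose origin is the TCP and whose axes are the flange's). Camera axes: x right, y down, z forward; pixel columns grow to the right and rows downward; lengths in mm; the calibration is good to about 2 mm. The wrist camera is an equidistant fisheye: a pixel r from the principal point sees the ray r / f radians off the axis. A picture is of the moment at which its call begins: read the wrist's pose just before it. get_calibration takes no time and is no camera call.
- close_job(): hands the job in; it is judged then, once.
The state is a dict: "t": time; "q": joint angles; "joint_velocities": joint speeds; "joint_efforts": joint torques, N m; "eef_pos": TCP position; "ee_rot": TCP orientation; "wrist_force": force on the tool from outside, world axes, zero at the start; "moment": the same for the moment, N m; "opening": finger opening in mm; "finger_force": force on a finger pad.
Only numpy, scipy, OpenCV 4.12 (cv2) and the standard library are available. Lean on these libraries where they do the work, as an engineer would, in place of code of your own. Each camera call takes 0.05 s, during which the arm holds its last target. There are 200 camera calls.

## Working session

There is one attempt and no reset: what is moved stays moved. The work goes in short steps, Python scripts to look and compute and a shell command to move; the robot and the scene stay as the last step left them, time stands still between calls to the robot, and variables do not carry over. Pictures are saved under pics/ and viewed, at most 10 in all, crops included, and the job is handed in when it is done.

```bash
mkdir -p pics; ls; python3 - <<'E'
from bench import *
import cv2
s=get_state();print(s,grasp_offset)
for n in("scene","top"):
    cv2.imwrite(f"pics/{n}0.png",grab_frame(n)[:,:,::-1]);print(n,get_calibration(n))
print(get_calibration("wrist"))
E
```

```text
pics
{'t': 0.0, 'q': array([-7.36972275e+01,  3.03012695e+00,  8.03152195e+01, -1.45558192e-03,
        9.67471186e+01, -4.02710944e+00]), 'joint_velocities': array([-0.05278521,  0.04125663,  0.02140215, -0.01349779, -0.01987904,
       -0.14610592]), 'joint_efforts': array([ 1.87938504e-04, -3.81667507e+01, -3.60185802e+01, -2.23712061e-05,
        6.00270956e-03, -1.58116251e-05]), 'eef_pos': array([ 182.33506237, -491.99957686,  230.42646125]), 'ee_rot': array([-1.79907662e+02, -5.05146985e-03,  2.03297081e+01]), 'wrist_force': array([ 0.24960226,  0.20511992, -0.4029038 ]), 'moment': array([ 0.03800233, -0.01556704,  0.01009717]), 'finger_force': 0.0, 'opening': 85.12085667755315} -18.700000000000003
scene {'camera_matrix': array([[499.10246086,   0.        , 321.81663909],
       [  0.        , 499.10246086, 203.12436492],
       [  0.        ,   0.        ,   1.        ]]), 'rvec': array([ 1.32270111,  2.34041145, -0.80508767]), 'tvec': array([ 306.77475246, -374.30304826, 2121.31213316])}
top {'camera_matrix': array([[504.98495529,   0.        , 318.78179659],
       [  0.        , 504.98495529, 200.38104795],
       [  0.        ,   0.        ,   1.        ]]), 'rvec': array([ 2.16022961, -2.12436729,  0.14422342]), 'tvec': array([  -7.96090594,  641.92676165, 1834.43101712])}
{'camera_matrix': array([[309.70691629,   0.        , 318.80117717],
       [  0.        , 309.70691629, 198.71771672],
       [  0.        ,   0.        ,   1.        ]]), 'mount': array([[-5.95345976e-04, -9.58945328e-01, -2.83590379e-01,
         7.26944615e+01],
       [ 9.99999763e-01, -4.73028571e-04, -4.99795859e-04,
        -1.07811813e+00],
       [ 3.45130552e-04, -2.83590610e-01,  9.58945383e-01,
        -1.42860277e+02],
       [ 0.00000000e+00,  0.00000000e+00,  0.00000000e+00,
         1.00000000e+00]])}
```

View pics/scene0.png

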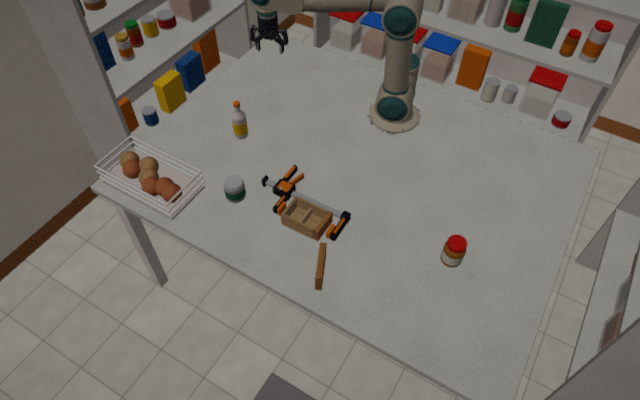

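View pics/top0.png

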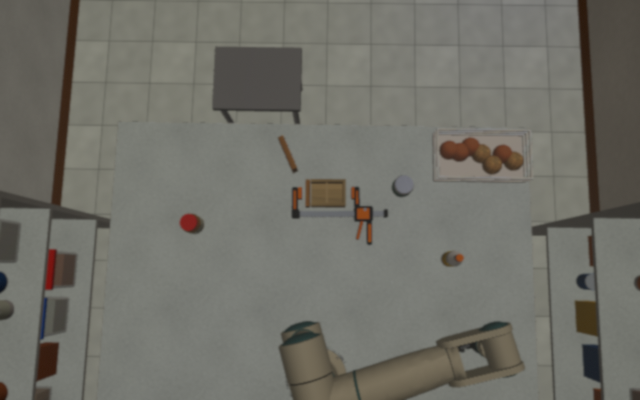

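The scene view has the clamp at about (305,205), with the tin at (234,188), the bottle at (239,122) and the jar at (454,250). In the top view the grip unit is at (364,213), the far jaw at (296,200), the grip and trigger at about (369,232) and (360,230), and the tray at (325,193). The larger panel-like board at (288,153) is a decoy.

```bash
cat > h.py <<'E'
import numpy as np,cv2
from bench import *
from scipy.spatial.transform import Rotation as Ro
def ray(n,uv,st=None):
    c=get_calibration(n);K=c["camera_matrix"];uv=np.array(uv,float)
    if n!="wrist":
        R=cv2.Rodrigues(c["rvec"])[0];d=np.array([(uv[0]-K[0,2])/K[0,0],(uv[1]-K[1,2])/K[1,1],1])
        return -R.T@c["tvec"],R.T@d
    v=uv-K[:2,2];r=np.hypot(*v);th=r/K[0,0]
    d=np.r_[np.sin(th)*v/max(r,1e-9),np.cos(th)]
    M=c["mount"];Rt=Ro.from_euler("xyz",st["ee_rot"],degrees=True).as_matrix()
    return Rt@M[:3,3]+st["eef_pos"],Rt@M[:3,:3]@d
def onz(n,uv,z,st=None):
    o,d=ray(n,uv,st);return o+d*(z-o[2])/d[2]
def tri(r1,r2):
    (a,d),(b,e)=r1,r2
    s,t=np.linalg.lstsq(np.c_[d,-e],b-a,rcond=None)[0]
    return (a+s*d+b+t*e)/2,np.linalg.norm(a+s*d-b-t*e)
def masks(im):
    h=cv2.cvtColor(im,cv2.COLOR_RGB2HSV)
    return h
E
python3 - <<'E'
from h import *
im=cv2.imread("pics/top0.png");cv2.imwrite("pics/topc.png",cv2.resize(im[170:250,280:400],None,fx=6.6,fy=6.6,interpolation=cv2.INTER_CUBIC))
for n,uv,z in [("jaw",(296,213),19),("unit",(363,213),38),("tail",(386,213),19),("gripend",(369,243),34),("trigend",(359,238),32),("tray",(325,193),55),("tin",(403,185),80),("glue",(455,258),170),("jar",(190,222),100)]:
    print(n,onz("top",uv,z).round())
E
```

```text
jaw [597.  88.  19.]
unit [ 598. -163.   38.]
tail [ 602. -251.   19.]
gripend [ 487. -186.   34.]
trigend [ 505. -149.   32.]
tray [669. -20.  55.]
tin [ 699. -305.   80.]
glue [ 433. -467.  170.]
jar [548. 465. 100.]
```

View pics/topc.png

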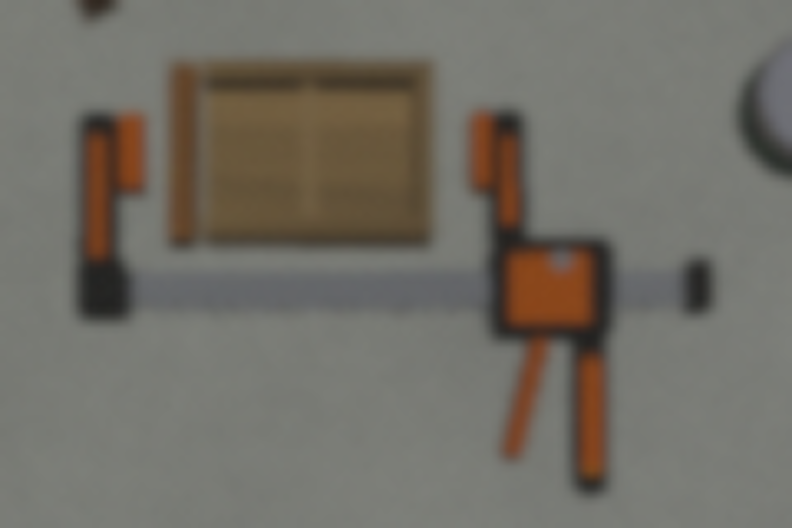

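The crop is clear: the grip centre is at crop x≈590 and the trigger tip at (512,455). The bar lies along world y, with clamp +x along world +x. I'll move above the grip, at roughly (540,-170).

```bash
python3 -m jog '[{"x":40,"y":-16,"wz":4},{"x":85,"y":-34,"wz":10},{"x":130,"y":-52,"wz":16,"z":5},{"x":175,"y":-70,"wz":19.5,"z":10},{"x":220,"y":-88,"wz":19.5,"z":15},{"x":265,"y":-106,"wz":19.5,"z":20},{"x":310,"y":-124,"wz":19.5,"z":25},{"x":355,"y":-142,"wz":19.5,"z":30},{"x":400,"y":-160,"wz":19.5,"z":30},{"x":448,"y":-177,"wz":19.5,"z":30},{"x":448,"y":-177,"wz":19.5,"z":30},{"x":448,"y":-177,"wz":19.5,"z":30}]'
python3 - <<'E'
from h import *
s=get_state();np.save("s1.npy",s,allow_pickle=True);print(s["t"],s["eef_pos"],s["ee_rot"])
im=grab_frame("wrist");cv2.imwrite("pics/w1.png",im[:,:,::-1])
E
```

```text
0.1 [ 182.32071893 -492.03104426  230.53684351] [-1.79916919e+02 -4.62285766e-03  2.03286870e+01]invalid input
```

View pics/w1.png

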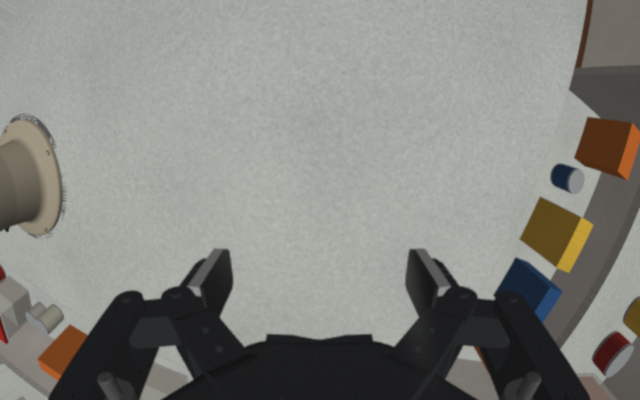

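The row format was rejected and the picture shows the arm still at its start pose. I'll retry with every key present.

```bash
python3 -m jog '[{"x":45,"y":-18,"z":0,"wx":0,"wy":0,"wz":8,"claw":85},{"x":90,"y":-36,"z":5,"wx":0,"wy":0,"wz":16,"claw":85},{"x":135,"y":-54,"z":10,"wx":0,"wy":0,"wz":19.5,"claw":85},{"x":180,"y":-72,"z":15,"wx":0,"wy":0,"wz":19.5,"claw":85},{"x":225,"y":-90,"z":20,"wx":0,"wy":0,"wz":19.5,"claw":85},{"x":270,"y":-108,"z":25,"wx":0,"wy":0,"wz":19.5,"claw":85},{"x":315,"y":-126,"z":30,"wx":0,"wy":0,"wz":19.5,"claw":85},{"x":360,"y":-144,"z":30,"wx":0,"wy":0,"wz":19.5,"claw":85},{"x":405,"y":-162,"z":30,"wx":0,"wy":0,"wz":19.5,"claw":85},{"x":448,"y":-177,"z":30,"wx":0,"wy":0,"wz":19.5,"claw":85},{"x":448,"y":-177,"z":30,"wx":0,"wy":0,"wz":19.5,"claw":85},{"x":448,"y":-177,"z":30,"wx":0,"wy":0,"wz":19.5,"claw":85}]'
python3 - <<'E'
from h import *
s=get_state();np.save("s1.npy",s,allow_pickle=True);print(s["t"],s["eef_pos"],s["ee_rot"])
im=grab_frame("wrist");cv2.imwrite("pics/w2.png",im[:,:,::-1])
E
```

```text
t: 1.35
eef_pos: [541.2, -170.0, 200.5]
ee_rot: [-180.0, 0.1, 0.9]
wrist_force: [-0.6, -0.7, 0.3]
opening: 85.1
finger_force: 0.0
1.35 [ 541.15892686 -170.00281103  200.48481981] [-1.79987895e+02  8.88042152e-02  9.31777155e-01]
```

View pics/w2.png

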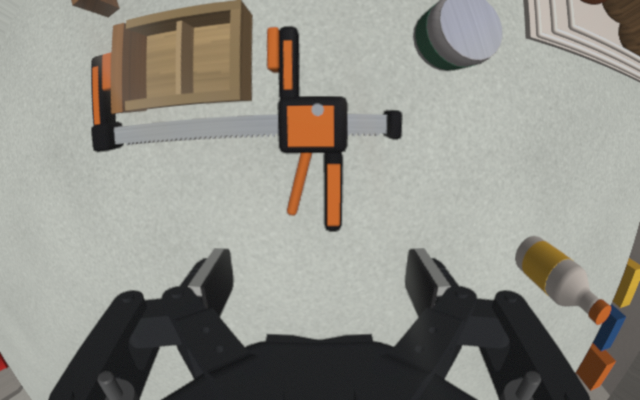

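The wrist view shows the grip at columns 326-342, rows 153-230. The trigger tip is at (292,213) and the unit at (313,125). The tray, panel and jaws sit at the upper left.

```bash
python3 - <<'E'
from h import *
s=np.load("s1.npy",allow_pickle=True).item()
w=cv2.imread("pics/w2.png");hs=cv2.cvtColor(w,cv2.COLOR_BGR2HSV)
org=((hs[:,:,0]<20)&(hs[:,:,1]>150)&(hs[:,:,2]>90))
dark=w.max(2)<75
for r in (170,180,190,200,210,220):
    o=np.where((org|dark)[r,270:360])[0]+270
    if len(o)==0: continue
    g=np.split(o,np.where(np.diff(o)>2)[0]+1)
    print(r,[(a[0],a[-1]+1) for a in g], [(onz("wrist",(a[0],r),z,s)[:2].round(1),onz("wrist",(a[-1]+1,r),z,s)[:2].round(1)) for a,z in zip(g,(32,34))])
T=lambda x,y:(x/6.6+280-.4,y/6.6+170-.4)
for n,a,b in [("grip tip",(333,229),T(590,489)),("trig tip",(292,213),T(511,457)),("tail",(394,125),T(698,287)),("unit mid",(313,125),T(549,288)),("tray near-y corner top",(251,100),T(431,243)),("knob",(317,110),T(562,260))]:
    p,e=tri(ray("wrist",a,s),ray("top",b));print(n,p.round(),e.round(1),onz("wrist",a,34,s).round(1))
print("bar yaw: unit/tail", onz("wrist",(122,133),23,s).round(1),onz("wrist",(380,125),23,s).round(1))
E
```

```text
170 [(np.int64(297), np.int64(307)), (np.int64(324), np.int64(342))] [(array([ 551.4, -146.1]), array([ 551.5, -156.4])), (array([ 552.2, -173.7]), array([ 552.5, -192.1]))]
180 [(np.int64(295), np.int64(304)), (np.int64(325), np.int64(342))] [(array([ 540.8, -144. ]), array([ 541. , -153.3])), (array([ 541.8, -175. ]), array([ 542.1, -192.4]))]
190 [(np.int64(293), np.int64(302)), (np.int64(325), np.int64(342))] [(array([ 530.1, -141.9]), array([ 530.2, -151.3])), (array([ 531.2, -175.2]), array([ 531.4, -192.8]))]
200 [(np.int64(290), np.int64(299)), (np.int64(325), np.int64(342))] [(array([ 519.2, -138.6]), array([ 519.3, -148.1])), (array([ 520.4, -175.4]), array([ 520.6, -193.2]))]
210 [(np.int64(288), np.int64(296)), (np.int64(325), np.int64(340))] [(array([ 508. , -136.4]), array([ 508.2, -144.9])), (array([ 509.4, -175.7]), array([ 509.6, -191.5]))]
220 [(np.int64(325), np.int64(340))] [(array([ 497.4, -176. ]), array([ 497.6, -192.1]))]
grip tip [ 485. -186.   28.] 1.1 [ 487.9 -184.8   34. ]
trig tip [ 503. -141.   27.] 1.6 [ 505.4 -140.8   34. ]
tail [ 601. -247.   24.] 1.8 [ 600.5 -243.6   34. ]
unit mid [ 598. -162.   35.] 0.0 [ 597.7 -162.    34. ]
tray near-y corner top [624. -96.  18.] 0.9 [623.3 -99.7  34. ]
knob [ 612. -167.   53.] 2.4 [ 612.8 -165.7   34. ]
bar yaw: unit/tail [596.1  66.   23. ] [ 599.2 -231.3   23. ]
```

Measured against the text, the trigger face is at y≈-143.5 and the grip's outer face at y≈-194, so the grasp centre is about (542,-169). The heights come out at 28-35 mm, against 34 given. The TCP is already over it, so I'll descend.

```bash
python3 -m jog '[{"x":0,"y":0,"z":40,"wx":0,"wy":0,"wz":0,"claw":85},{"x":1,"y":-1,"z":85,"wx":0,"wy":0,"wz":0,"claw":85},{"x":1,"y":-1,"z":130,"wx":0,"wy":0,"wz":0,"claw":80},{"x":1,"y":-1,"z":160,"wx":0,"wy":0,"wz":0,"claw":75},{"x":1,"y":-1,"z":180,"wx":0,"wy":0,"wz":0,"claw":70},{"x":1,"y":-1,"z":190,"wx":0,"wy":0,"wz":0,"claw":65},{"x":1,"y":-1,"z":196,"wx":0,"wy":0,"wz":0,"claw":60},{"x":1,"y":-1,"z":196,"wx":0,"wy":0,"wz":0,"claw":58},{"x":1,"y":-1,"z":196,"wx":0,"wy":0,"wz":0,"claw":58}]'
python3 - <<'E'
from h import *
s=get_state();np.save("s3.npy",s,allow_pickle=True)
im=grab_frame("wrist");cv2.imwrite("pics/w3.png",im[:,:,::-1])
E
```

```text
t: 2.3
eef_pos: [542.4, -170.0, 6.4]
ee_rot: [180.0, -0.1, 0.8]
wrist_force: [0.2, 1.5, -1.5]
opening: 58.1
finger_force: 0.5
```

View pics/w3.png

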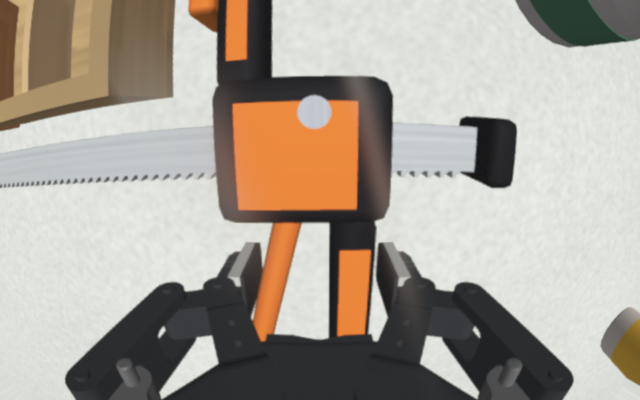

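The fingers straddle the trigger (left finger at about column 245) and the pistol grip (right finger at about column 390), with nothing else in the way. Now the first squeeze, with the TCP following so the grip stays put.

```bash
python3 -m jog '[{"x":0,"y":0,"z":1,"wx":0,"wy":0,"wz":0,"claw":52},{"x":0,"y":2,"z":1,"wx":0,"wy":0,"wz":0,"claw":47},{"x":0,"y":4.5,"z":1,"wx":0,"wy":0,"wz":0,"claw":42},{"x":0,"y":7,"z":1,"wx":0,"wy":0,"wz":0,"claw":37},{"x":0,"y":9,"z":1,"wx":0,"wy":0,"wz":0,"claw":33},{"x":0,"y":9,"z":1,"wx":0,"wy":0,"wz":0,"claw":32},{"x":0,"y":9,"z":1,"wx":0,"wy":0,"wz":0,"claw":32}]'
python3 - <<'E'
from h import *
s=get_state();print(s["wrist_force"])
cv2.imwrite("pics/w4.png",np.vstack([grab_frame("wrist")[:,:,::-1][:300], cv2.resize(grab_frame("top")[170:250,280:400,::-1],(640,427),interpolation=cv2.INTER_CUBIC)[:300]]))
E
```

```text
t: 3.05
eef_pos: [542.7, -177.7, 5.0]
ee_rot: [-179.9, -0.1, 0.9]
wrist_force: [-0.7, 6.4, 3.9]
opening: 32.4
finger_force: 8.1
[-0.71194299  6.43225954  3.91035772]
```

View pics/w4.png

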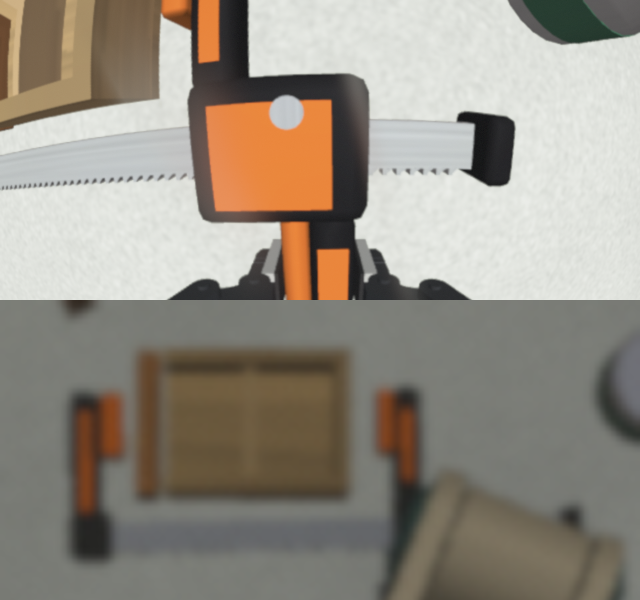

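The wrist view shows the trigger parallel to the grip, so that was a full squeeze with the jaws drawn in slightly. The top crop still has gaps on both sides of the work (near pad at column 378 against the tray's end at 350, far pad at 122 against the panel at 138). Pump again.

```bash
python3 -m jog '[{"x":0,"y":-4,"z":0,"wx":0,"wy":0,"wz":0,"claw":40},{"x":0,"y":-8,"z":0,"wx":0,"wy":0,"wz":0,"claw":48},{"x":0,"y":-11,"z":0,"wx":0,"wy":0,"wz":0,"claw":55},{"x":0,"y":-11,"z":0,"wx":0,"wy":0,"wz":0,"claw":56},{"x":0,"y":-11,"z":0,"wx":0,"wy":0,"wz":0,"claw":56},{"x":0,"y":-9,"z":0,"wx":0,"wy":0,"wz":0,"claw":50},{"x":0,"y":-6,"z":0,"wx":0,"wy":0,"wz":0,"claw":44},{"x":0,"y":-3,"z":0,"wx":0,"wy":0,"wz":0,"claw":38},{"x":0,"y":0,"z":0,"wx":0,"wy":0,"wz":0,"claw":33},{"x":0,"y":0,"z":0,"wx":0,"wy":0,"wz":0,"claw":32},{"x":0,"y":0,"z":0,"wx":0,"wy":0,"wz":0,"claw":32}]'
python3 - <<'E'
from h import *
print(get_state()["finger_force"])
im=np.vstack([grab_frame("wrist")[:,:,::-1][:300], cv2.resize(grab_frame("top")[170:250,280:400,::-1],(640,427),interpolation=cv2.INTER_CUBIC)[:300]])
cv2.imwrite("pics/w5.png",im)
E
```

```text
t: 4.25
eef_pos: [542.5, -178.1, 4.8]
ee_rot: [-179.9, -0.0, 0.9]
wrist_force: [-0.4, 5.7, 3.7]
opening: 32.2
finger_force: 9.8
9.752067849040031
```

View pics/w5.png

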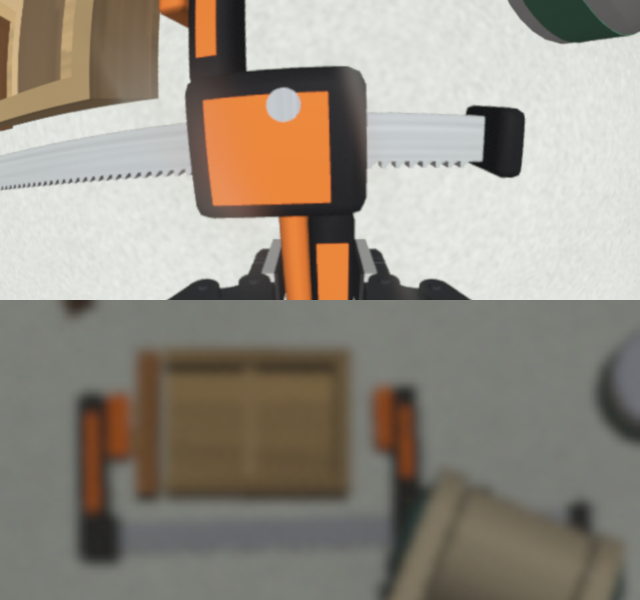

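Pump 2 drew in about 6 mm more: the far pad is at 129 with the panel at 138, and the near pad is at 374 with the tray at 349. The clamp drifts about 3 mm to +x, so I'll pull it back a little while it's squeezed and then pump.

```bash
python3 -m jog '[{"x":-3,"y":0,"z":0,"wx":0,"wy":0,"wz":0,"claw":32},{"x":-3,"y":-5,"z":0,"wx":0,"wy":0,"wz":0,"claw":41},{"x":-2,"y":-9,"z":0,"wx":0,"wy":0,"wz":0,"claw":50},{"x":-1,"y":-11,"z":0,"wx":0,"wy":0,"wz":0,"claw":56},{"x":0,"y":-11,"z":0,"wx":0,"wy":0,"wz":0,"claw":56},{"x":0,"y":-11,"z":0,"wx":0,"wy":0,"wz":0,"claw":56},{"x":0,"y":-9,"z":0,"wx":0,"wy":0,"wz":0,"claw":50},{"x":0,"y":-6,"z":0,"wx":0,"wy":0,"wz":0,"claw":44},{"x":0,"y":-3,"z":0,"wx":0,"wy":0,"wz":0,"claw":38},{"x":0,"y":0,"z":0,"wx":0,"wy":0,"wz":0,"claw":33},{"x":0,"y":0,"z":0,"wx":0,"wy":0,"wz":0,"claw":32},{"x":0,"y":0,"z":0,"wx":0,"wy":0,"wz":0,"claw":32}]'
python3 - <<'E'
from h import *
im=np.vstack([grab_frame("wrist")[:,:,::-1][:300], cv2.resize(grab_frame("top")[170:250,280:400,::-1],(640,427),interpolation=cv2.INTER_CUBIC)[:300]])
cv2.imwrite("pics/w6.png",im)
E
```

```text
t: 5.55
eef_pos: [542.4, -177.8, 4.6]
ee_rot: [-179.9, -0.0, 0.9]
wrist_force: [-1.0, 5.7, 4.3]
opening: 32.3
finger_force: 10.4
```

View pics/w6.png

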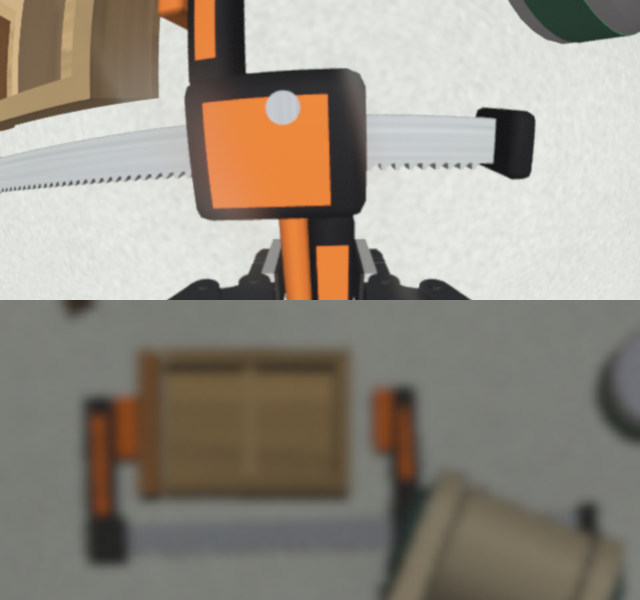

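After pump 3 the far pad has reached the panel at column 138. The near gap is still about 17 mm (columns 349-374), so several more pumps are needed.

```bash
python3 -m jog '[{"x":-2,"y":0,"z":0,"wx":0,"wy":0,"wz":0,"claw":32},{"x":-2,"y":-5,"z":0,"wx":0,"wy":0,"wz":0,"claw":41},{"x":-1,"y":-9,"z":0,"wx":0,"wy":0,"wz":0,"claw":50},{"x":-1,"y":-11,"z":0,"wx":0,"wy":0,"wz":0,"claw":56},{"x":0,"y":-11,"z":0,"wx":0,"wy":0,"wz":0,"claw":56},{"x":0,"y":-11,"z":0,"wx":0,"wy":0,"wz":0,"claw":56},{"x":0,"y":-9,"z":0,"wx":0,"wy":0,"wz":0,"claw":50},{"x":0,"y":-6,"z":0,"wx":0,"wy":0,"wz":0,"claw":44},{"x":0,"y":-3,"z":0,"wx":0,"wy":0,"wz":0,"claw":38},{"x":0,"y":0,"z":0,"wx":0,"wy":0,"wz":0,"claw":33},{"x":0,"y":0,"z":0,"wx":0,"wy":0,"wz":0,"claw":32},{"x":0,"y":0,"z":0,"wx":0,"wy":0,"wz":0,"claw":32}]'
python3 -m jog '[{"x":-2,"y":0,"z":0,"wx":0,"wy":0,"wz":0,"claw":32},{"x":-2,"y":-5,"z":0,"wx":0,"wy":0,"wz":0,"claw":41},{"x":-1,"y":-9,"z":0,"wx":0,"wy":0,"wz":0,"claw":50},{"x":-1,"y":-11,"z":0,"wx":0,"wy":0,"wz":0,"claw":56},{"x":0,"y":-11,"z":0,"wx":0,"wy":0,"wz":0,"claw":56},{"x":0,"y":-11,"z":0,"wx":0,"wy":0,"wz":0,"claw":56},{"x":0,"y":-9,"z":0,"wx":0,"wy":0,"wz":0,"claw":50},{"x":0,"y":-6,"z":0,"wx":0,"wy":0,"wz":0,"claw":44},{"x":0,"y":-4,"z":0,"wx":0,"wy":0,"wz":0,"claw":39},{"x":0,"y":-4,"z":0,"wx":0,"wy":0,"wz":0,"claw":39}]'
python3 - <<'E'
from h import *
im=np.vstack([grab_frame("wrist")[:,:,::-1][:300], cv2.resize(grab_frame("top")[170:250,280:400,::-1],(640,427),interpolation=cv2.INTER_CUBIC)[:300]])
cv2.imwrite("pics/w7.png",im)
E
```

```text
t: 6.85
eef_pos: [542.5, -177.3, 4.7]
ee_rot: [-179.8, -0.0, 0.9]
wrist_force: [-0.9, 8.5, 5.0]
opening: 32.4
finger_force: 12.4
t: 7.85
eef_pos: [541.8, -173.6, 4.4]
ee_rot: [-179.8, 0.1, 0.8]
wrist_force: [-2.8, 8.1, 4.4]
opening: 39.4
finger_force: 4.1
```

View pics/w7.png

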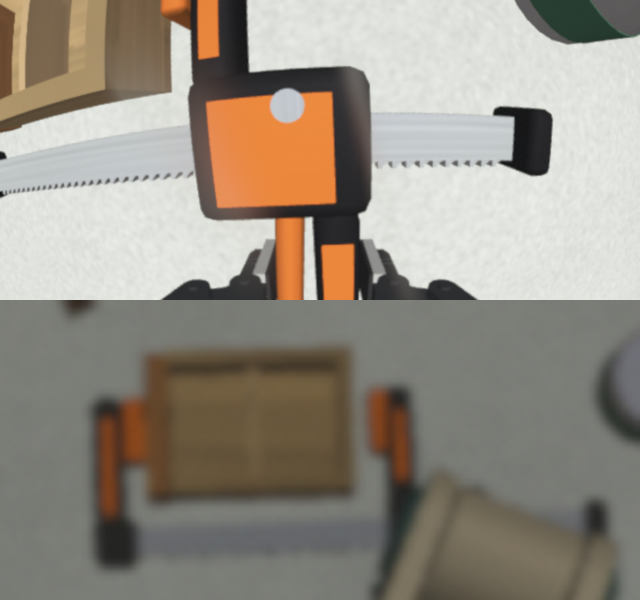

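The panel is now home against the tray (columns 147-352). The near gap is about 11 mm (352-369), with this stroke partly done. I'll finish this stroke and do one more, stopping partway to check the force.

```bash
python3 -m jog '[{"x":0,"y":2,"z":0,"wx":0,"wy":0,"wz":0,"claw":35},{"x":0,"y":4,"z":0,"wx":0,"wy":0,"wz":0,"claw":32},{"x":0,"y":4,"z":0,"wx":0,"wy":0,"wz":0,"claw":32}]'
python3 -m jog '[{"x":-2,"y":0,"z":0,"wx":0,"wy":0,"wz":0,"claw":32},{"x":-2,"y":-5,"z":0,"wx":0,"wy":0,"wz":0,"claw":41},{"x":-1,"y":-9,"z":0,"wx":0,"wy":0,"wz":0,"claw":50},{"x":-1,"y":-11,"z":0,"wx":0,"wy":0,"wz":0,"claw":56},{"x":0,"y":-11,"z":0,"wx":0,"wy":0,"wz":0,"claw":56},{"x":0,"y":-11,"z":0,"wx":0,"wy":0,"wz":0,"claw":56},{"x":0,"y":-9,"z":0,"wx":0,"wy":0,"wz":0,"claw":50},{"x":0,"y":-6,"z":0,"wx":0,"wy":0,"wz":0,"claw":44},{"x":0,"y":-4,"z":0,"wx":0,"wy":0,"wz":0,"claw":39},{"x":0,"y":-4,"z":0,"wx":0,"wy":0,"wz":0,"claw":39}]'
python3 - <<'E'
from h import *
cv2.imwrite("pics/w8.png",np.vstack([grab_frame("wrist")[:,:,::-1][:300], cv2.resize(grab_frame("top")[170:250,280:400,::-1],(640,427),interpolation=cv2.INTER_CUBIC)[:300]]))
E
```

```text
t: 8.25
eef_pos: [542.6, -177.2, 4.7]
ee_rot: [-179.8, -0.0, 0.9]
wrist_force: [1.0, 8.9, 4.9]
opening: 32.4
finger_force: 15.0
t: 9.25
eef_pos: [541.8, -173.6, 4.4]
ee_rot: [-179.8, 0.1, 0.8]
wrist_force: [-3.1, 8.0, 5.2]
opening: 39.2
finger_force: 4.2
```

View pics/w8.png

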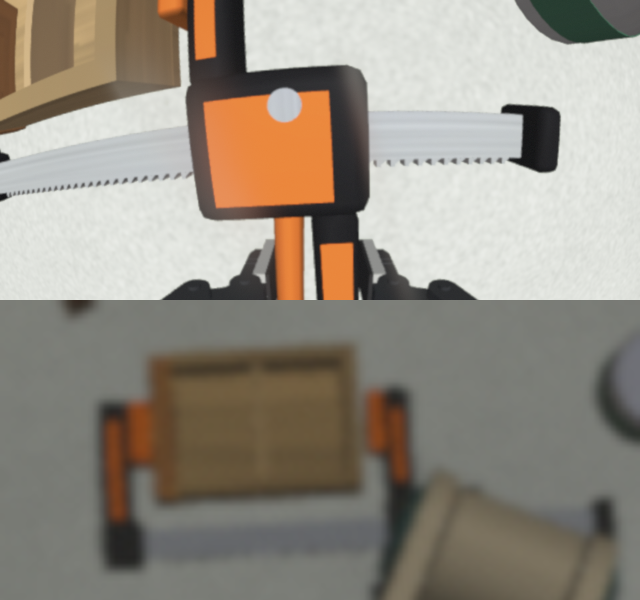

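The near gap is down to about 6 mm (358-367) and the tray has turned about 2°, which the near pad should square up. I count 11 pictures viewed, one over the limit of 10, so from here I go by force and mask numbers only. I'll finish this stroke carefully.

```bash
python3 -m jog '[{"x":0,"y":2,"z":0,"wx":0,"wy":0,"wz":0,"claw":35},{"x":0,"y":3,"z":0,"wx":0,"wy":0,"wz":0,"claw":33},{"x":0,"y":3.5,"z":0,"wx":0,"wy":0,"wz":0,"claw":32},{"x":0,"y":3.5,"z":0,"wx":0,"wy":0,"wz":0,"claw":32}]'
python3 -m jog '[{"x":-2,"y":0,"z":0,"wx":0,"wy":0,"wz":0,"claw":32},{"x":-2,"y":-5,"z":0,"wx":0,"wy":0,"wz":0,"claw":41},{"x":-1,"y":-9,"z":0,"wx":0,"wy":0,"wz":0,"claw":50},{"x":-1,"y":-11,"z":0,"wx":0,"wy":0,"wz":0,"claw":56},{"x":0,"y":-11,"z":0,"wx":0,"wy":0,"wz":0,"claw":56},{"x":0,"y":-11,"z":0,"wx":0,"wy":0,"wz":0,"claw":56},{"x":0,"y":-9,"z":0,"wx":0,"wy":0,"wz":0,"claw":50},{"x":0,"y":-7.5,"z":0,"wx":0,"wy":0,"wz":0,"claw":46},{"x":0,"y":-7.5,"z":0,"wx":0,"wy":0,"wz":0,"claw":46}]'
python3 -m jog '[{"x":0,"y":1,"z":0,"wx":0,"wy":0,"wz":0,"claw":44},{"x":0,"y":2,"z":0,"wx":0,"wy":0,"wz":0,"claw":42},{"x":0,"y":2,"z":0,"wx":0,"wy":0,"wz":0,"claw":42}]'
python3 -m jog '[{"x":0,"y":1,"z":0,"wx":0,"wy":0,"wz":0,"claw":40},{"x":0,"y":1,"z":0,"wx":0,"wy":0,"wz":0,"claw":40}]'
python3 -m jog '[{"x":0,"y":0.5,"z":0,"wx":0,"wy":0,"wz":0,"claw":39},{"x":0,"y":0.5,"z":0,"wx":0,"wy":0,"wz":0,"claw":39}]'
```

```text
t: 9.75
eef_pos: [542.6, -176.3, 4.8]
ee_rot: [-179.8, -0.0, 0.9]
wrist_force: [-0.4, 12.1, 5.9]
opening: 32.5
finger_force: 17.0
t: 10.65
eef_pos: [541.8, -170.6, 4.3]
ee_rot: [-180.0, 0.0, 0.8]
wrist_force: [-2.3, 4.1, 2.0]
opening: 45.8
finger_force: 1.9
t: 10.95
eef_pos: [541.9, -171.6, 4.4]
ee_rot: [-179.9, 0.0, 0.8]
wrist_force: [-2.8, 8.7, 4.9]
opening: 41.9
finger_force: 4.1
t: 11.15
eef_pos: [541.9, -172.4, 4.5]
ee_rot: [-179.9, 0.0, 0.8]
wrist_force: [-3.0, 9.2, 4.6]
opening: 40.3
finger_force: 4.4
t: 11.35
eef_pos: [542.0, -172.8, 4.5]
ee_rot: [-179.9, 0.0, 0.9]
wrist_force: [-4.0, 10.1, 4.6]
opening: 38.9
finger_force: 4.7
```

```bash
python3 -m jog '[{"x":0,"y":0.3,"z":0,"wx":0,"wy":0,"wz":0,"claw":38},{"x":0,"y":0.3,"z":0,"wx":0,"wy":0,"wz":0,"claw":38}]'
python3 -m jog '[{"x":0,"y":0.3,"z":0,"wx":0,"wy":0,"wz":0,"claw":37},{"x":0,"y":0.3,"z":0,"wx":0,"wy":0,"wz":0,"claw":37}]'
python3 -m jog '[{"x":0,"y":0.3,"z":0,"wx":0,"wy":0,"wz":0,"claw":36.5},{"x":0,"y":0.3,"z":0,"wx":0,"wy":0,"wz":0,"claw":36.5}]'
python3 - <<'E'
from h import *
im=grab_frame("top")[170:250,280:400];h=cv2.cvtColor(im,cv2.COLOR_RGB2HSV)
# colour along the line through pads (row ~ 190)
for r in (20,22):print(r,[(i,*h[r,i,:2]) for i in list(range(20,34))+list(range(60,78))])
E
```

```text
t: 11.55
eef_pos: [542.3, -173.0, 4.6]
ee_rot: [-179.9, -0.0, 0.9]
wrist_force: [-2.2, 10.6, 4.7]
opening: 38.2
finger_force: 5.2
t: 11.75
eef_pos: [542.3, -173.3, 4.7]
ee_rot: [-179.9, -0.0, 0.9]
wrist_force: [-2.2, 9.9, 5.5]
opening: 37.4
finger_force: 8.8
t: 11.95
eef_pos: [542.3, -173.5, 4.8]
ee_rot: [-179.9, -0.0, 0.9]
wrist_force: [-3.0, 11.5, 6.3]
opening: 36.6
finger_force: 11.0
20 [(20, np.uint8(40), np.uint8(11)), (21, np.uint8(30), np.uint8(14)), (22, np.uint8(30), np.uint8(14)), (23, np.uint8(15), np.uint8(25)), (24, np.uint8(10), np.uint8(84)), (25, np.uint8(11), np.uint8(138)), (26, np.uint8(11), np.uint8(163)), (27, np.uint8(11), np.uint8(175)), (28, np.uint8(12), np.uint8(170)), (29, np.uint8(13), np.uint8(161)), (30, np.uint8(14), np.uint8(150)), (31, np.uint8(14), np.uint8(143)), (32, np.uint8(15), np.uint8(141)), (33, np.uint8(16), np.uint8(123)), (60, np.uint8(18), np.uint8(107)), (61, np.uint8(18), np.uint8(109)), (62, np.uint8(18), np.uint8(109)), (63, np.uint8(18), np.uint8(109)), (64, np.uint8(18), np.uint8(109)), (65, np.uint8(17), np.uint8(109)), (66, np.uin
[... 825 characters left out ...]
), (32, np.uint8(15), np.uint8(142)), (33, np.uint8(16), np.uint8(127)), (60, np.uint8(18), np.uint8(108)), (61, np.uint8(18), np.uint8(109)), (62, np.uint8(18), np.uint8(108)), (63, np.uint8(18), np.uint8(110)), (64, np.uint8(18), np.uint8(107)), (65, np.uint8(18), np.uint8(108)), (66, np.uint8(17), np.uint8(108)), (67, np.uint8(16), np.uint8(121)), (68, np.uint8(13), np.uint8(152)), (69, np.uint8(12), np.uint8(186)), (70, np.uint8(12), np.uint8(196)), (71, np.uint8(11), np.uint8(181)), (72, np.uint8(11), np.uint8(174)), (73, np.uint8(11), np.uint8(187)), (74, np.uint8(11), np.uint8(174)), (75, np.uint8(10), np.uint8(109)), (76, np.uint8(18), np.uint8(27)), (77, np.uint8(35), np.uint8(14))]
```

The force has started to rise (5.2, 8.8, 11 N), and neither pad edge shows a grey gap any more, so the jaws are biting. I'll creep up to about 20 N.

```bash
python3 -m jog '[{"x":0,"y":0.2,"z":0,"wx":0,"wy":0,"wz":0,"claw":36},{"x":0,"y":0.2,"z":0,"wx":0,"wy":0,"wz":0,"claw":36}]'
python3 -m jog '[{"x":0,"y":0.2,"z":0,"wx":0,"wy":0,"wz":0,"claw":35.5},{"x":0,"y":0.2,"z":0,"wx":0,"wy":0,"wz":0,"claw":35.5}]'
```

```text
t: 12.2
eef_pos: [542.3, -173.6, 4.8]
ee_rot: [-179.9, 0.0, 0.9]
wrist_force: [-3.3, 10.4, 7.0]
opening: 36.3
finger_force: 12.8
t: 12.4
eef_pos: [542.3, -173.8, 4.9]
ee_rot: [-179.9, 0.0, 0.9]
wrist_force: [-4.1, 11.0, 7.0]
opening: 35.6
finger_force: 14.6
```

The wrist shows 11 N of side force because the tool is pulling the clamp to -y. I'll relieve that to balance the two fingers before tightening further.

```bash
python3 -m jog '[{"x":0,"y":-0.5,"z":0,"wx":0,"wy":0,"wz":0,"claw":35.5},{"x":0,"y":-1,"z":0,"wx":0,"wy":0,"wz":0,"claw":35.5},{"x":0,"y":-1,"z":0,"wx":0,"wy":0,"wz":0,"claw":35.5}]'
```

```text
t: 12.7
eef_pos: [542.3, -173.8, 4.9]
ee_rot: [-180.0, -0.0, 0.9]
wrist_force: [-4.0, 7.0, 4.8]
opening: 35.8
finger_force: 15.6
```

```bash
python3 -m jog '[{"x":0,"y":-1.2,"z":0,"wx":0,"wy":0,"wz":0,"claw":35.5},{"x":0,"y":-1.2,"z":0,"wx":0,"wy":0,"wz":0,"claw":35.5}]'
python3 -m jog '[{"x":0,"y":0,"z":0,"wx":0,"wy":0,"wz":0,"claw":35},{"x":0,"y":0,"z":0,"wx":0,"wy":0,"wz":0,"claw":35}]'
```

```text
t: 12.9
eef_pos: [542.3, -173.6, 4.9]
ee_rot: [179.9, -0.0, 0.9]
wrist_force: [-3.5, 1.5, 5.8]
opening: 35.8
finger_force: 16.2
t: 13.1
eef_pos: [542.3, -173.6, 4.9]
ee_rot: [180.0, -0.0, 0.9]
wrist_force: [-4.2, 1.3, 5.8]
opening: 35.6
finger_force: 18.3
```

```bash
python3 -m jog '[{"x":0,"y":0,"z":0,"wx":0,"wy":0,"wz":0,"claw":34.6},{"x":0,"y":0,"z":0,"wx":0,"wy":0,"wz":0,"claw":34.6},{"x":0,"y":0,"z":0,"wx":0,"wy":0,"wz":0,"claw":34.6}]'
```

```text
t: 13.4
eef_pos: [542.3, -173.7, 5.0]
ee_rot: [180.0, -0.0, 0.9]
wrist_force: [-3.7, 2.2, 6.2]
opening: 34.8
finger_force: 19.7
```

About 20 N at the finger, which the text equates to some 22 N on the work. I'll hold for half a second, check the joint and the jar, tin and bottle numerically, then hand in.

```bash
python3 -m jog '[{"x":0,"y":0,"z":0,"wx":0,"wy":0,"wz":0,"claw":34.6},{"x":0,"y":0,"z":0,"wx":0,"wy":0,"wz":0,"claw":34.6},{"x":0,"y":0,"z":0,"wx":0,"wy":0,"wz":0,"claw":34.6},{"x":0,"y":0,"z":0,"wx":0,"wy":0,"wz":0,"claw":34.6},{"x":0,"y":0,"z":0,"wx":0,"wy":0,"wz":0,"claw":34.6}]'
python3 - <<'E'
from h import *
im=grab_frame("top");a=cv2.imread("pics/top0.png")[:,:,::-1]
for n,(u,v) in dict(tin=(403,185),glue=(454,258),jar=(190,222)).items():
    print(n,np.abs(im[v-15:v+15,u-15:u+15].astype(int)-a[v-15:v+15,u-15:u+15]).mean().round(2))
h=cv2.cvtColor(im,cv2.COLOR_RGB2HSV)
m=((h[:,:,0]>=13)&(h[:,:,0]<=22)&(h[:,:,1]>70)).astype(np.uint8);m[:170]=0;m[213:]=0;m[:,:300]=0;m[:,352:]=0
c=max(cv2.findContours(m,0,2)[0],key=cv2.contourArea);print(cv2.minAreaRect(c))
for r in (183,190,200):print(im[r,302:318].sum(1))
for r in (183,190,200):print(a[r,302:318].sum(1))
E
```

```text
t: 13.9
eef_pos: [542.2, -173.7, 4.9]
ee_rot: [180.0, -0.0, 0.9]
wrist_force: [-3.1, 1.1, 5.5]
opening: 35.3
finger_force: 19.7
tin 0.69
glue 0.73
jar 0.75
((328.66156005859375, 192.59231567382812), (26.729612350463867, 39.83640670776367), 86.05481719970703)
[367 364 365 367 363 348 302 246 219 208 196 182 175 174 173 173]
[158 167 200 236 248 244 226 209 205 209 213 228 246 252 255 253]
[207 200 169 164 189 208 209 202 204 208 209 218 231 238 243 244]
[365 360 341 294 242 213 207 224 246 233 209 200 196 197 196 197]
[322 355 344 296 242 212 205 225 270 275 261 251 251 251 249 249]
[344 353 337 290 237 211 210 233 270 272 257 244 245 243 243 243]
```

```bash
python3 -c "
from bench import *
print(close_job())"
```

```text
the job is handed in; nothing more can be done
None
```

The job is handed in at 13.9 s: six full pumps, then a partial squeeze on the seventh, left the panel tight against the tray, with the trigger still held at about 20 N (roughly 22 N on the work by your figures) and the bottle, jar and tin unmoved; the tray sits turned a few degrees, and I viewed 11 pictures, one over the limit of 10.

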